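# Make up a sample kit in the nest tray

## Robot

A 7-joint arm with a two-finger parallel gripper is mounted at the origin on a cart in front of the work surface, level with it; the furniture and walls round the work are solid. World frame = base frame: x ahead of the robot, y to its left, z up, the work surface at z = 0. Lengths are in m, angles in rad, forces in N, time in s.
With the tool pointing down it reaches from about 0.425 to 0.875 m from the base axis. Payload 8.4 kg.
Tool frame: the origin (TCP) lies between the finger pads; the fingertips stand 19 mm ahead of it and the grasp point (between the pads) is the TCP; z points along the fingers, y is the line along which they close (so a half turn about z gives the same grasp; the last joint's range is limited). The gripper opens to 85 mm and grips with 20 to 120 N. Pads are 22 mm wide; open, the fingers measure 114 mm over their backs; the gripper's body (76 mm by 85 mm) begins 54 mm behind the grasp point. The pads swing forward as they close: fully open they stand 13 mm farther back than shut.
Start: joints at [1.104, 0.333, 0.04, 1.465, -0.013, 1.343, -0.059], TCP at [0.234, -0.607, 0.25] pointing down, gripper open.
Joint ranges: [-2.58, 2.58], [-0.38, 2.09], [-1.3, 1.39], [0.25, 2.4], [-1.5, 4.64], [0.08, 2.09], [-2.65, 2.65]. Speed limits (rad/s): [2.22, 2.22, 2.79, 2.79, 3.14, 3.14, 3.14].

## Interface

Orientations are given as [roll, pitch, yaw] about the fixed x, y, z axes, in that order (R = Rz(yaw) Ry(pitch) Rx(roll)).
In Python, from rig import manip gives the robot as it stands. The module is installed in compiled form; this text tells all that it offers.
- The arm moves only by the tool arm_command, never from a script. Its argument "plan" is a list that holds one entry, the list of rows, each a list of 7 numbers: the shift along the tool's x, y, z in mm, then the turn, a rotation vector about the tool's x, y, z in rad, then the closure, from -1 (fully open) to 1 (shut). In form: [[[tx, ty, tz, wx, wy, wz, gripper], ...]]. A call has 1 to 5 rows; each row shifts and turns the commanded pose from where the row before left it, along the tool's axes as they then stand; what a row does not reach is not made up. A row lasts 1/12 s, in which the tool goes at most 41.7 mm and 7.16 degrees, less where a joint would pass 70% of its speed; a pose out of reach is approached as far as the arm can. A call is refused whole if a number of a shift passes 41.7 or a number of a turn 0.125, either way. A call with a gripper value outside its range is refused whole. The fingers move at their own pace and stop on an object; "force" is the grip in N (left out, the last holds). Time passes only in rows, so rows that do not move let the fingers close. It gives the time, the measured TCP pose, the force, the opening and the grip force at its end, in the units of the state.
- manip.sense(): the state, without advancing time (a new reading comes with each control period).
- manip.camera(name): name is "scene" or "top" or "wrist"; returns a dict with "image" (400x640x3 uint8, blue, green, red), "intrinsics" (3x3 intrinsics, pixels), "rvec" (rotation vector, rad) and "tvec" (3), from world to camera coordinates, as OpenCV has them; the wrist camera has in their place "T_tool_cam" (4x4, takes a point from camera to tool coordinates, whose origin is the TCP and whose axes are the flange's). Camera axes: x right, y down, z forward; pixel columns grow to the right and rows downward; lengths in m; the calibration is good to about 2 mm. A picture is of the moment at which its call begins: read the wrist's pose just before it. There is no depth.
- manip.job_done(): hands the job in; it is judged then, once.
The state is a dict: "time": time; "q": joint angles; "joint_velocities": joint speeds; "joint_efforts": joint torques, N m; "tcp_pos": TCP position; "tool_rot": TCP orientation; "force": force on the tool from outside, world axes, zero at the start; "ft_torque": the same for the moment, N m; "opening": opening from 0.0 (shut) to 1.0 (fully open); "grip_force": force on a finger pad.
Only numpy, scipy, OpenCV 4.12 (cv2) and the standard library are available. Lean on these libraries where they do the work, as an engineer would, in place of code of your own. Each camera call takes 0.05 s, during which the arm holds its last target. There are 200 camera calls.

## Task

Make up the inspection sample kit in the grey tray on the desk: put the gold bush, the gold gear, the steel flange and the stepped steel shaft each into the blue nest that is made to its size and shape, lying down flat and fully inside the nest's rim. Leave the small steel gear and the plain grey spacer where they lie; they do not belong to this kit.

Things in the scene. Friction and masses are not known exactly. Their poses are not given: they have to be found in the camera images.
- bush: gold-coloured flanged bush, standing on its flange: 25 mm diameter at the flange, 17 mm high, bore in the top. Handle it as a solid 25 mm cylinder (grip it across the full 25 mm). Loose. Origin: centre of its underside; z up.
- gold_gear: gold-coloured spur gear lying flat, 44 mm across the teeth, toothed rim 8 mm thick (hub to 11 mm). Grip it across the teeth, with the fingertips no more than about 4 mm above its underside. Loose. Origin: centre of its underside; z up.
- flange: turned steel flange lying flat, a 56 mm disc with a smaller hub on top, 20 mm high in all. Grip it across the full 56 mm: it behaves as a solid cylinder 56 mm by 20 mm, so fingers cannot go down beside the hub. Loose. Origin: centre of its underside; z up.
- shaft_mid (a point): middle, on the axis, of a stepped steel shaft lying down, 75 mm long, 18 mm thick (handle it as a plain 18 mm rod; it can roll). Its y axis is the shaft's length; x and z turn as it rolls. Lying on the desk this point is 9 mm above it. Loose.
- steel_gear: small steel-grey spur gear lying flat, 33 mm across, 12 mm high; a look-alike that must stay where it lies. Loose. Origin: centre of its underside. Near the work a measuring machine with a big overhanging screen stands fixed at the left rear (x beyond 0.50, y above 0.15 m, to 0.7 m high): keep the arm off it, also on the way in from its start.
- spacer: plain light-grey round spacer (short tube), 23 mm diameter, 14 mm high; a look-alike that must stay where it lies. Loose. Origin: centre of its underside.
- nest_small: round shallow blue cup with a black floor, fixed in the grey tray, made for the gold bush: 41 mm inside, 45 mm outside diameter, floor 2 mm thick, rim top 6 mm above its underside. Origin: centre of its underside, on the tray's floor, 8 mm above the desk; z up, y along the tray's long side. The tray, fixed, stands on a black 6 mm mat: 154 x 254 mm, walls 4 mm thick, rim 30 mm above the desk.
- nest_medium: round shallow blue cup with a black floor, fixed in the grey tray, made for the gold gear: 60 mm inside, 64 mm outside diameter, floor 2 mm thick, rim top 6 mm above its underside. Origin: centre of its underside, on the tray's floor, 8 mm above the desk; z up, y along the tray's long side. The four nests lie two by two: 36 mm either way of the tray's middle across it, 60 mm along it.
- nest_large: round shallow blue cup with a black floor, fixed in the grey tray, made for the flange: 70 mm inside, 73 mm outside diameter, floor 2 mm thick, rim top 6 mm above its underside. Origin: centre of its underside, on the tray's floor, 8 mm above the desk; z up, y along the tray's long side. Which nest has which corner of the tray changes from start to start.
- nest_long: oblong blue nest, black floor, fixed in the grey tray, for the shaft: 38 mm (x) by 95 mm (y) outside, walls and floor 2 mm, rim top 6 mm above its underside. Two ribs along y, 8 mm either side of the middle, tops 4.5 mm above the underside, stop the shaft rolling; its axis then lies 11 mm above the underside. Origin: centre of its underside, 8 mm above the desk; z up, y along the tray's long side.
Not all that is in view belongs to the job. Of the things that look like the part that bears shaft_mid, take the one that is farthest to the robot's right at the start.

How it is judged:
At the end, for the whole second after the job is handed in: Bush in the small, gold gear in the medium, flange in the large round nest, flat on its floor within 10 mm of its centre; shaft in the oblong nest between the ribs, within 12 mm and 0.15 rad; all released, at rest; steel gear and spacer within 20 mm of their starts (horizontal distance between bush and nest_small below 0.01 m and z of bush in the frame of nest_small below 0.0035 m and angle between each of bush, gold_gear, flange's own z axis and vertical below 0.1 rad and horizontal distance between gold_gear and nest_medium below 0.01 m and z of gold_gear in the frame of nest_medium below 0.0035 m and horizontal distance between flange and nest_large below 0.01 m and z of flange in the frame of nest_large below 0.0035 m and horizontal distance between shaft_mid and nest_long below 0.012 m and z of shaft_mid in the frame of nest_long below 0.0135 m and angle between the y axis of shaft_mid and the y axis of nest_long, either way round below 0.15 rad and linear speed of each of bush, gold_gear, flange, shaft below 0.02 m/s and distance of each of steel_gear, spacer from where it was at the start of the episode below 0.02 m); the robot touches nothing.
It fails at once if the small steel gear is moved by more than 20 mm (distance of steel_gear from where it was at the start of the episode above 0.02 m).
It fails at once if the grey spacer is moved by more than 20 mm (distance of spacer from where it was at the start of the episode above 0.02 m).
It also fails if it takes over 88 s, if anything falls off the work surface, if the arm or the gripper's body presses on something with over 40 N, if the wrist force passes 120 N, or if a joint passes its speed limit or range.

## Working session

There is one attempt and no reset: what is moved stays moved. The work goes in short steps, Python scripts to look and compute and a tool call to move; the robot and the scene stay as the last step left them, time stands still between calls to the robot, and variables do not carry over. Pictures are saved under pics/ and viewed, at most 14 in all, crops included, and the job is handed in when it is done.

Besides the shell and the picture viewer there is one more tool, called after "Call:" by a JSON object that holds its "fn" and its "kwargs", one argument or row to a line. arm_command: Moves the arm, as the interface text tells. Its arguments: {"type":"object","properties":{"plan":{"type":"array"},"force":{"type":"number"}},"required":["plan"]}

```bash
mkdir -p pics; cat > h.py <<'E'
import numpy as np, cv2
from rig import manip
def grab(n,f):
    c=manip.camera(n); cv2.imwrite('pics/'+f,c['image']); np.savez('pics/'+f+'.npz',**{k:np.array(v) for k,v in c.items()}); return c
def ray(c,uv,z):
    R=cv2.Rodrigues(np.array(c['rvec'],float))[0]; t=np.array(c['tvec'],float).ravel(); K=np.array(c['intrinsics'])
    o=-R.T@t; d=R.T@np.linalg.inv(K)@np.array([uv[0],uv[1],1.]); return o+d*(z-o[2])/d[2]
E
python3 - <<'E'
from h import *
s=manip.sense(); print(s)
for n in ('top','scene'):
    c=grab(n,n+'0.png'); R=cv2.Rodrigues(np.array(c['rvec'],float))[0]; print(n,-R.T@np.ravel(c['tvec']),np.array(c['intrinsics'])[0])
E
```

```text
{'time': 0.0, 'q': array([ 1.10377524,  0.3339299 ,  0.03983838,  1.46628511, -0.01341851,
        1.34330302, -0.05852931]), 'joint_velocities': array([ 0.0002725 , -0.00030551,  0.00118511,  0.00094116, -0.00130623,
       -0.00089053, -0.00018151]), 'joint_efforts': array([-7.87387376e-05, -6.58547044e+01,  1.36561722e+00, -4.05554581e+01,
        1.69266650e-02,  1.27359317e-02, -5.68740020e-06]), 'tcp_pos': array([ 0.23357353, -0.60611813,  0.2494017 ]), 'tool_rot': array([-3.13993493e+00,  8.36775116e-05,  3.67803724e-01]), 'force': array([-0.41239804, -0.1749263 ,  0.73681281]), 'ft_torque': array([ 0.00805474, -0.0241422 , -0.03202253]), 'grip_force': 0.0, 'opening': 1.0004688781290458}
top [ 0.45166992 -0.04843799  0.89474945] [379.49667263   0.         326.07069315]
scene [-0.06925243 -0.56831396  0.44961563] [423.99821538   0.         318.94984313]
```

View pics/top0.png

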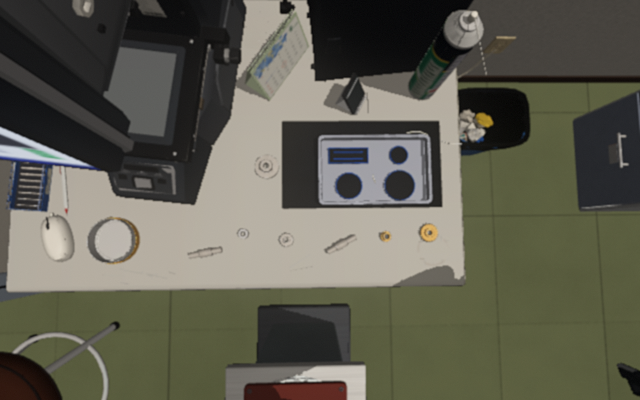

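View pics/scene0.png

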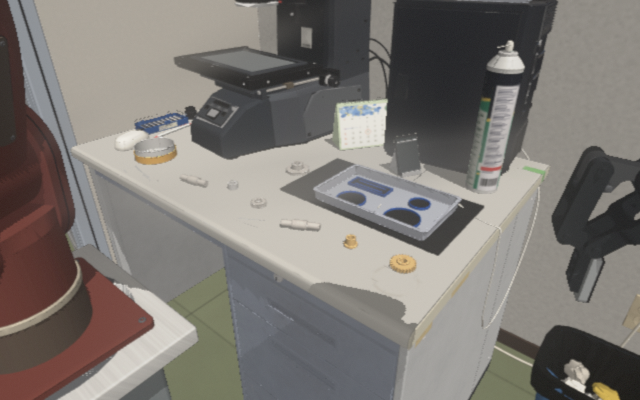

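The top view shows the tray at about (375,170) with the nests long (348,156), small (398,155), medium (348,186) and large (399,185). The parts are: flange (265,166), spacer (243,233), steel gear (286,239), right-hand shaft (340,243), bush (385,237) and gold gear (429,232). The shaft at (205,252) is the decoy.

```bash
python3 - <<'E'
from h import *
c=np.load('pics/top0.png.npz'); im=c['image']
cv2.imwrite('pics/crop0.png',cv2.resize(im[115:270,225:460],None,fx=3.4,fy=3.4,interpolation=cv2.INTER_CUBIC))
hsv=cv2.cvtColor(im,cv2.COLOR_BGR2HSV)
def blobs(m,z,name,amin=20):
    n,l,st,ce=cv2.connectedComponentsWithStats(m.astype(np.uint8))
    for i in range(1,n):
        x,y,w,h,a=st[i]
        if a<amin or not(225<ce[i][0]<460 and 115<ce[i][1]<270): continue
        p=ray(c,ce[i],z); q=ray(c,(x+w/2-.5,y+h/2-.5),z); print(name,ce[i].round(1),st[i],p.round(4),'bbox',q.round(4))
H,S,V=cv2.split(hsv)
blobs((H>10)&(H<30)&(S>90)&(V>80),.008,'gold',10)
blobs((H>100)&(H<130)&(S>120),.013,'blue')
# tray inner/outer: light bluish inside mat
mat=(V<50); blobs(mat,.006,'mat',300)
for n,(x,y,r) in dict(flange=(265,166,16),shaft=(340,243,20),sgear=(286,239,10),spacer=(243,233,9)).items():
    sub=im[y-r:y+r,x-r:x+r].astype(int); bg=np.median(sub.reshape(-1,3),0); d=np.abs(sub-bg).sum(2)>40
    ys,xs=np.nonzero(d); print(n,xs.min()+x-r,xs.max()+x-r,ys.min()+y-r,ys.max()+y-r)
for n,uv,z in [('flange',(265,166),.015),('shaft',(340.5,243),.009),('sg',(286,239),.01),('sp',(243,233),.012)]: print(n,ray(c,uv,z).round(4))
E
```

```text
gold [428.4 232.3] [420 224  18  18 234] [ 0.4492 -0.3149  0.008 ] bbox [ 0.4487 -0.3151  0.008 ]
gold [385.3 236. ] [380 231  11  11  70] [ 0.4419 -0.2129  0.008 ] bbox [ 0.4418 -0.2122  0.008 ]
blue [343.3 160.7] [329 151  38  12  49] [ 0.6198 -0.117   0.013 ] bbox [ 0.6297 -0.127   0.013 ]
blue [348.  151.5] [334 151  29   2  58] [ 0.6416 -0.1284  0.013 ] bbox [ 0.6416 -0.1284  0.013 ]
blue [348.  158.5] [334 158  29   2  58] [ 0.6249 -0.1281  0.013 ] bbox [ 0.6249 -0.1281  0.013 ]
mat [340.5 154.4] [ 283  122  158   85 4761] [ 0.6363 -0.1111  0.006 ] bbox [ 0.6128 -0.1607  0.006 ]
mat [399.4 184.8] [386 172  27  27 568] [ 0.5622 -0.2499  0.006 ] bbox [ 0.5619 -0.249   0.006 ]
mat [348.6 185.4] [338 175  22  22 406] [ 0.5619 -0.1291  0.006 ] bbox [ 0.5616 -0.1289  0.006 ]
flange 254 278 154 179
shaft 323 356 234 253
sgear 278 293 232 246
spacer 236 249 228 238
flange [0.6079 0.0665 0.015 ]
shaft [ 0.4269 -0.1077  0.009 ]
sg [0.4377 0.0185 0.01  ]
sp [0.4527 0.1171 0.012 ]
```

View pics/crop0.png

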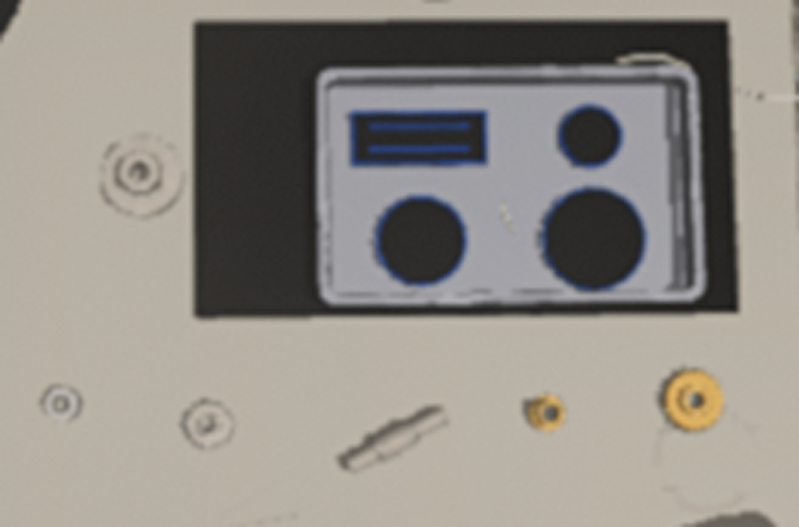

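The crop confirms it: the tray is nearly square to the axes, with the long nest top-left, small top-right, medium bottom-left and large bottom-right. Heights and spacing (72 x 120 mm) match what was given. I'll start with the gold gear.

Call:
{"fn": "arm_command", "kwargs": {
  "plan": [
    [[0, 0, 0, 0, 0, 0.123, -1], [0, 0, 0, 0, 0, 0.123, -1], [0, 0, 0, 0, 0, 0.122, -1], [24, -33, 0, 0, 0, 0, -1], [24, -33, 0, 0, 0, 0, -1]]
  ],
  "force": 40
}}

```text
time: 0.52
tcp_pos: [0.2799, -0.541, 0.2493]
tool_rot: [-3.141, 0.002, -0.006]
force: [1.9, 0.1, 0.3]
opening: 0.999
grip_force: 0.0
```

Call:
{"fn": "arm_command", "kwargs": {
  "plan": [
    [[24, -33, 0, 0, 0, 0, -1], [24, -33, 0, 0, 0, 0, -1], [24, -33, 0, 0, 0, 0, -1], [24, -33, 0, 0, 0, 0, -1], [24, -33, 0, 0, 0, 0, -1]]
  ]
}}

```text
time: 0.93
tcp_pos: [0.4024, -0.3737, 0.2502]
tool_rot: [-3.142, 0.0, -0.0]
force: [1.2, -1.3, -0.1]
opening: 0.998
grip_force: 0.0
```

Call:
{"fn": "arm_command", "kwargs": {
  "plan": [
    [[24, -33, 10, 0, 0, 0, -1], [24, -33, 20, 0, 0, 0, -1], [0, 0, 20, 0, 0, 0, -1], [0, 0, 0, 0, 0, 0, -0.27], [0, 0, 0, 0, 0, 0, -0.27]]
  ]
}}

```text
time: 1.35
tcp_pos: [0.4468, -0.3123, 0.2012]
tool_rot: [-3.141, 0.002, 0.0]
force: [0.0, 0.6, 0.9]
opening: 0.75
grip_force: 0.0
```

```bash
cat >> h.py <<'E'
from scipy.spatial.transform import Rotation as Ro
def wrist(f):
    s=manip.sense(); c=dict(manip.camera('wrist')); cv2.imwrite('pics/'+f,c['image'])
    T=np.eye(4); T[:3,:3]=Ro.from_euler('xyz',s['tool_rot']).as_matrix(); T[:3,3]=s['tcp_pos']
    c['T']=T@np.array(c['T_tool_cam']); return s,c
def wray(c,uv,z):
    d=c['T'][:3,:3]@np.linalg.inv(np.array(c['intrinsics']))@np.array([uv[0],uv[1],1.]); o=c['T'][:3,3]; return o+d*(z-o[2])/d[2]
def wproj(c,p):
    q=np.array(c['intrinsics'])@(np.linalg.inv(c['T'])@np.r_[p,1])[:3]; return q[:2]/q[2]
def gold(c):
    H,S,V=cv2.split(cv2.cvtColor(c['image'],cv2.COLOR_BGR2HSV)); return ((H>10)&(H<32)&(S>80)&(V>60)).astype(np.uint8)
def big(m,k=1):
    cs=sorted(cv2.findContours(m,cv2.RETR_EXTERNAL,cv2.CHAIN_APPROX_NONE)[0],key=cv2.contourArea)[::-1]; return cs[:k]
E
python3 - <<'E'
from h import *
s,c=wrist('w1.png'); print(s['tcp_pos'],s['opening']); print(np.array(c['T_tool_cam']).round(3))
for k in big(gold(c),2):
    (x,y),r=cv2.minEnclosingCircle(k); print(x,y,r,wray(c,(x,y),.006).round(4), 'diam',2*r/c['intrinsics'][0][0]*(c['T'][2,3]-.006))
print(wproj(c,[.4488,-.315,.006]))
E
```

```text
[ 0.44680238 -0.31234716  0.20123956] 0.7499241114969273
[[-0.001 -0.958 -0.288  0.073]
 [ 1.    -0.001 -0.001 -0.001]
 [ 0.    -0.288  0.958 -0.124]
 [ 0.     0.     0.     1.   ]]
321.60064697265625 169.02496337890625 22.956350326538086 [ 0.4503 -0.3137  0.006 ] diam 0.04276438812683029
215.6864471435547 176.92372131347656 13.664435386657715 [ 0.4426 -0.2123  0.006 ] diam 0.025454883293600072
[322.99859998 170.52400791]
```

View pics/w1.png

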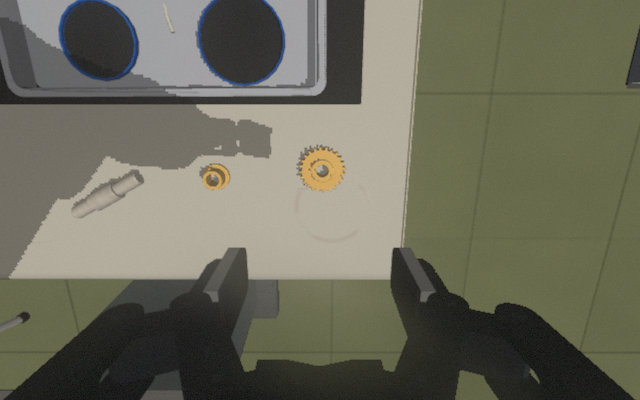

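The wrist picture shows the gold gear at (322,169), the bush at (216,177) and the shaft at (107,194). It agrees with the top view to about 2 mm. I'll descend over the gear.

Call:
{"fn": "arm_command", "kwargs": {
  "plan": [
    [[3, 2, 40, 0, 0, 0, -0.27], [0, 0, 40, 0, 0, 0, -0.27], [0, 0, 40, 0, 0, 0, -0.27], [0, 0, 36, 0, 0, 0, -0.27], [0, 0, 15, 0, 0, 0, -0.27]]
  ]
}}

```text
time: 1.82
tcp_pos: [0.448, -0.3152, 0.0276]
tool_rot: [-3.14, 0.004, -0.003]
force: [-0.8, 0.4, 0.0]
opening: 0.635
grip_force: 0.0
```

Call:
{"fn": "arm_command", "kwargs": {
  "plan": [
    [[0, 0, 4, 0, 0, 0, -0.27], [0, 0, 3, 0, 0, 0, -0.27], [0, 0, 1, 0, 0, 0, -0.27], [0, 0, 0, 0, 0, 0, -0.27]]
  ]
}}

```text
time: 2.15
tcp_pos: [0.4515, -0.3158, 0.0248]
tool_rot: [3.14, -0.002, -0.001]
force: [-0.9, -0.9, 0.3]
opening: 0.64
grip_force: 0.0
```

Call:
{"fn": "arm_command", "kwargs": {
  "plan": [
    [[0, 0, 1, 0, 0, 0, -0.27], [0, 0, 1, 0, 0, 0, -0.27], [0, 0, 0, 0, 0, 0, -0.27], [0, 0, 0, 0, 0, 0, -0.27]]
  ]
}}

```text
time: 2.48
tcp_pos: [0.4508, -0.3147, 0.0215]
tool_rot: [3.141, -0.001, -0.0]
force: [-0.2, 0.8, -0.3]
opening: 0.637
grip_force: 0.0
```

Call:
{"fn": "arm_command", "kwargs": {
  "plan": [
    [[0, 0, 1, 0, 0, 0, -0.27], [0, 0, 1, 0, 0, 0, -0.27], [0, 0, 0, 0, 0, 0, -0.27]]
  ]
}}

```text
time: 2.73
tcp_pos: [0.4505, -0.3145, 0.0188]
tool_rot: [-3.141, 0.0, -0.0]
force: [-0.0, 1.1, -0.5]
opening: 0.633
grip_force: 0.0
```

Call:
{"fn": "arm_command", "kwargs": {
  "plan": [
    [[0, 0, 1, 0, 0, 0, -0.27], [0, 0, 1, 0, 0, 0, -0.27], [0, 0, 0, 0, 0, 0, -0.27]]
  ]
}}

```text
time: 2.98
tcp_pos: [0.4504, -0.3145, 0.0168]
tool_rot: [-3.141, 0.0, -0.0]
force: [1.2, 0.3, 0.1]
opening: 0.637
grip_force: 0.0
```

Call:
{"fn": "arm_command", "kwargs": {
  "plan": [
    [[0, 0, 1, 0, 0, 0, -0.27], [0, 0, 1, 0, 0, 0, -0.27], [0, 0, 0, 0, 0, 0, -0.27]]
  ]
}}

```text
time: 3.23
tcp_pos: [0.4506, -0.3146, 0.0153]
tool_rot: [3.142, 0.0, -0.0]
force: [-1.8, 1.4, 4.8]
opening: 0.635
grip_force: 2.3
```

Call:
{"fn": "arm_command", "kwargs": {
  "plan": [
    [[0, 0, 0, 0, 0, 0, 0.2], [0, 0, 0, 0, 0, 0, 0.2], [0, 0, 0, 0, 0, 0, 0.2], [0, 0, 0, 0, 0, 0, 0.2]]
  ]
}}

```text
time: 3.57
tcp_pos: [0.4521, -0.3155, 0.0174]
tool_rot: [3.14, -0.003, -0.0]
force: [-2.8, 2.0, 20.6]
opening: 0.488
grip_force: 45.0
```

Call:
{"fn": "arm_command", "kwargs": {
  "plan": [
    [[0, 0, -10, 0, 0, 0, 0.2], [0, 0, -40, 0, 0, 0, 0.2], [0, 0, -40, 0, 0, 0, 0.2], [0, 0, -40, 0, 0, 0, 0.2], [8, -32, -25, 0, 0, 0, 0.2]]
  ]
}}

```text
time: 3.98
tcp_pos: [0.4573, -0.2887, 0.1743]
tool_rot: [3.137, -0.003, -0.008]
force: [1.2, -1.0, 0.4]
opening: 0.492
grip_force: 40.8
```

Call:
{"fn": "arm_command", "kwargs": {
  "plan": [
    [[12, -38, 0, 0, 0, 0, 0.2], [12, -38, 0, 0, 0, 0, 0.2], [12, -20, 0, 0, 0, 0, 0.2], [0, 0, 0, 0, 0, 0, 0.2], [0, 0, 0, 0, 0, 0, 0.2]]
  ]
}}

```text
time: 4.4
tcp_pos: [0.495, -0.1851, 0.1702]
tool_rot: [-3.141, 0.0, 0.003]
force: [-1.0, 0.4, -1.5]
opening: 0.49
grip_force: 40.8
```

```bash
python3 - <<'E'
from h import *
s,c=wrist('w2.png'); np.savez('pics/w2.npz',image=c['image'],T=c['T'],intrinsics=c['intrinsics']); print(s['tcp_pos'],s['opening'],s['grip_force'])
H,S,V=cv2.split(cv2.cvtColor(c['image'],cv2.COLOR_BGR2HSV))
m=((H>100)&(H<130)&(S>120)&(V>50)).astype(np.uint8)
m=cv2.morphologyEx(m,cv2.MORPH_CLOSE,np.ones((3,3)))
for k in big(m,4):
    if len(k)<20: continue
    p=np.array([wray(c,u[0],.014)[:2] for u in k],np.float32)
    (x,y),r=cv2.minEnclosingCircle(p); print((x,y),2*r, cv2.minAreaRect(p))
E
```

```text
[ 0.49500581 -0.18513559  0.17017086] 0.4898830052336138 40.825894474983215
(0.5620555281639099, -0.245798721909523) 0.07251264899969101 ((0.5621104836463928, -0.24555835127830505), (0.0718734860420227, 0.07104060053825378), 49.37314987182617)
(0.5619428753852844, -0.1260683834552765) 0.06341799348592758 ((0.561994731426239, -0.1261693239212036), (0.062487851828336716, 0.061823826283216476), 62.85853958129883)
(0.6243734955787659, -0.12616319954395294) 0.0701003298163414 ((0.6253620982170105, -0.1261785626411438), (0.0033019946422427893, 0.06993459910154343), 0.10318712145090103)
(0.624287486076355, -0.12569659948349) 0.09634212404489517 ((0.6236112713813782, -0.12568886578083038), (0.018563272431492805, 0.0946069061756134), 0.10259077697992325)
```

View pics/w2.png

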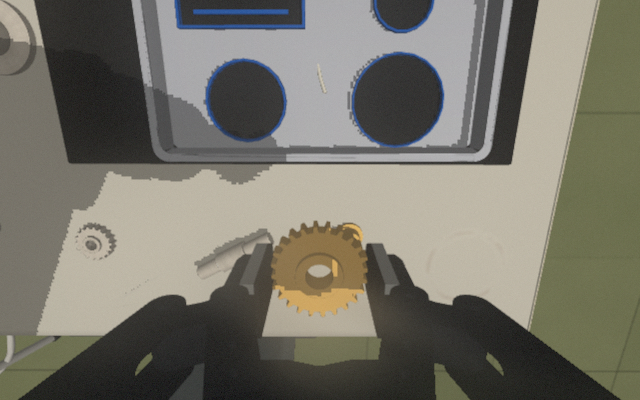

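The gear is held centred at (320,270). The nests show at medium (246,100) and large (398,99), with sizes that match.

Call:
{"fn": "arm_command", "kwargs": {
  "plan": [
    [[22, -19, 0, 0, 0, 0, 0.2], [23, -19, 0, 0, 0, 0, 0.2], [22, -19, 20, 0, 0, 0, 0.2], [0, 0, 40, 0, 0, 0, 0.2], [0, 0, 40, 0, 0, 0, 0.2]]
  ]
}}

```text
time: 4.87
tcp_pos: [0.5634, -0.1299, 0.07]
tool_rot: [3.141, -0.004, 0.0]
force: [0.0, -0.8, -1.2]
opening: 0.49
grip_force: 40.8
```

Call:
{"fn": "arm_command", "kwargs": {
  "plan": [
    [[0, 0, 25, 0, 0, 0, 0.2], [0, 0, 8, 0, 0, 0, 0.2], [0, 0, 4, 0, 0, 0, 0.2], [0, 0, 2, 0, 0, 0, 0.2], [0, 0, 0, 0, 0, 0, 0.2]]
  ]
}}

```text
time: 5.28
tcp_pos: [0.5626, -0.1305, 0.0325]
tool_rot: [3.141, -0.002, -0.001]
force: [-0.6, -0.3, -0.2]
opening: 0.494
grip_force: 40.9
```

Call:
{"fn": "arm_command", "kwargs": {
  "plan": [
    [[0, -2, 2, 0, 0, 0, 0.2], [0, 0, 1, 0, 0, 0, 0.2], [0, 0, 1, 0, 0, 0, 0.2], [0, 0, 0, 0, 0, 0, 0.2]]
  ]
}}

```text
time: 5.62
tcp_pos: [0.5635, -0.1289, 0.0305]
tool_rot: [3.139, -0.004, -0.001]
force: [-6.4, -1.0, 19.3]
opening: 0.487
grip_force: 50.8
```

Call:
{"fn": "arm_command", "kwargs": {
  "plan": [
    [[0, 0, 1, 0, 0, 0, 0.2], [0, 0, 0, 0, 0, 0, 0.2]]
  ]
}}

```text
time: 5.78
tcp_pos: [0.5636, -0.1289, 0.0302]
tool_rot: [3.139, -0.005, -0.001]
force: [-9.9, -0.5, 25.9]
opening: 0.489
grip_force: 54.9
```

The fingertips are resting on the nest rim (z 14 mm), with the gear about 3 mm above the floor. I'll release it gently there.

Call:
{"fn": "arm_command", "kwargs": {
  "plan": [
    [[0, 0, -1, 0, 0, 0, 0.2], [0, 0, 0, 0, 0, 0, -0.1], [0, 0, 0, 0, 0, 0, -0.25], [0, 0, 0, 0, 0, 0, -0.25], [0, 0, -3, 0, 0, 0, -0.25]]
  ]
}}

```text
time: 6.2
tcp_pos: [0.5626, -0.1275, 0.0313]
tool_rot: [3.141, -0.002, -0.0]
force: [-0.2, 1.3, -0.1]
opening: 0.624
grip_force: 0.0
```

Call:
{"fn": "arm_command", "kwargs": {
  "plan": [
    [[0, 0, -20, 0, 0, 0, -0.25], [0, 0, -40, 0, 0, 0, -0.25], [0, 0, -40, 0, 0, 0, -0.25], [-20, 20, -30, 0, 0, 0, -0.25], [-33, 23, 0, 0, 0, 0, -0.2]]
  ]
}}

```text
time: 6.62
tcp_pos: [0.514, -0.1694, 0.1675]
tool_rot: [3.139, -0.012, 0.005]
force: [0.4, -1.3, 0.3]
opening: 0.598
grip_force: 0.0
```

Call:
{"fn": "arm_command", "kwargs": {
  "plan": [
    [[-33, 23, 0, 0, 0, 0, -0.2], [-33, 23, 0, 0, 0, 0, -0.2], [-10, 0, 0, 0, 0, 0, -0.2]]
  ]
}}

```text
time: 6.87
tcp_pos: [0.4279, -0.2214, 0.1606]
tool_rot: [3.139, 0.001, -0.007]
force: [0.8, 0.1, -0.8]
opening: 0.601
grip_force: 0.0
```

```bash
python3 - <<'E'
from h import *
s,c=wrist('w3.png'); np.savez('pics/w3.npz',image=c['image'],T=c['T'],intrinsics=c['intrinsics']); print(s['tcp_pos'],s['opening'],s['grip_force'])
for k in big(gold(c),3):
    (x,y),r=cv2.minEnclosingCircle(k); print(x,y,r,wray(c,(x,y),.006).round(4),wray(c,(x,y),.018).round(4))
E
```

```text
[ 0.42792059 -0.2213565   0.16061969] 0.6006844346097753 0.0
185.1416778564453 8.675349235534668 33.344947814941406 [ 0.5605 -0.1243  0.006 ] [ 0.558  -0.1285  0.018 ]
308.153076171875 166.19387817382812 15.00823974609375 [ 0.443  -0.2119  0.006 ] [ 0.4455 -0.2123  0.018 ]
572.0 1.0 9.999999747378752e-05 [ 0.5633 -0.4055  0.006 ] [ 0.5606 -0.3975  0.018 ]
```

View pics/w3.png

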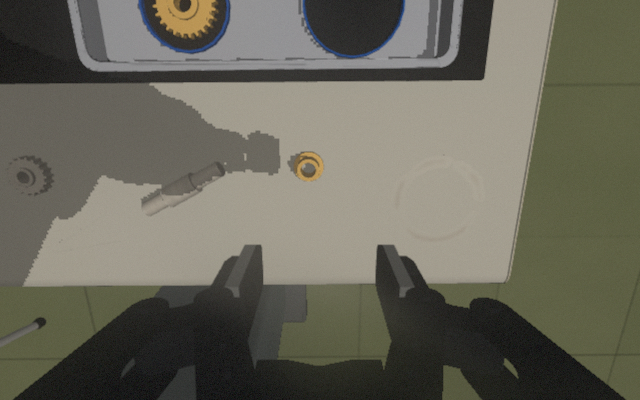

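The gear sits in the medium nest at (185,9). The bush is at (308,166) and gives the same position as before. Next I'll grip the bush with the tips about 5 mm up.

Call:
{"fn": "arm_command", "kwargs": {
  "plan": [
    [[14, -9, 20, 0, 0, 0, -0.2], [0, 0, 40, 0, 0, 0, -0.2], [0, 0, 40, 0, 0, 0, -0.2], [0, 0, 25, 0, 0, 0, -0.2], [0, 0, 10, 0, 0, 0, -0.2]]
  ]
}}

```text
time: 7.33
tcp_pos: [0.445, -0.206, 0.0219]
tool_rot: [-3.139, 0.004, 0.001]
force: [-0.3, -0.2, 0.2]
opening: 0.597
grip_force: 0.0
```

Call:
{"fn": "arm_command", "kwargs": {
  "plan": [
    [[0, 0, 0, 0, 0, 0, -0.2], [0, 0, 0, 0, 0, 0, -0.2]]
  ]
}}

```text
time: 7.5
tcp_pos: [0.4475, -0.2074, 0.026]
tool_rot: [-3.142, -0.001, 0.0]
force: [0.8, -0.5, 0.9]
opening: 0.605
grip_force: 0.0
```

Call:
{"fn": "arm_command", "kwargs": {
  "plan": [
    [[-5, 5, 2, 0, 0, 0, -0.2], [0, 0, 0, 0, 0, 0, 0], [0, 0, 0, 0, 0, 0, 0.6], [0, 0, 0, 0, 0, 0, 0.6], [0, 0, 0, 0, 0, 0, 0.6]]
  ]
}}

```text
time: 7.92
tcp_pos: [0.4421, -0.2132, 0.0244]
tool_rot: [3.14, -0.001, -0.001]
force: [-2.7, -0.1, 8.6]
opening: 0.264
grip_force: 38.8
```

Call:
{"fn": "arm_command", "kwargs": {
  "plan": [
    [[0, 0, 0, 0, 0, 0, 0.6], [0, 0, 0, 0, 0, 0, 0.6]]
  ]
}}

```text
time: 8.08
tcp_pos: [0.4422, -0.2132, 0.0244]
tool_rot: [3.14, -0.001, -0.001]
force: [-2.4, -0.2, 8.2]
opening: 0.267
grip_force: 38.8
```

Call:
{"fn": "arm_command", "kwargs": {
  "plan": [
    [[0, 0, -10, 0, 0, 0, 0.6], [0, 0, -40, 0, 0, 0, 0.6], [0, 0, -40, 0, 0, 0, 0.6], [32, 5, -20, 0, 0, 0, 0.6], [39, 7, 0, 0, 0, 0, 0.6]]
  ]
}}

```text
time: 8.5
tcp_pos: [0.5147, -0.2261, 0.1405]
tool_rot: [3.137, -0.008, -0.002]
force: [1.6, -0.9, -0.5]
opening: 0.268
grip_force: 39.4
```

Call:
{"fn": "arm_command", "kwargs": {
  "plan": [
    [[39, 7, 0, 0, 0, 0, 0.6], [39, 7, 0, 0, 0, 0, 0.6], [39, 7, 0, 0, 0, 0, 0.6], [4, 1, 20, 0, 0, 0, 0.6], [0, 0, 30, 0, 0, 0, 0.6]]
  ]
}}

```text
time: 8.92
tcp_pos: [0.6384, -0.2468, 0.0862]
tool_rot: [3.14, -0.007, 0.001]
force: [-0.3, 0.3, -0.9]
opening: 0.269
grip_force: 39.4
```

Call:
{"fn": "arm_command", "kwargs": {
  "plan": [
    [[0, 0, 20, 0, 0, 0, 0.6], [0, 0, 10, 0, 0, 0, 0.6], [0, 0, 0, 0, 0, 0, 0.6], [0, 0, 0, 0, 0, 0, 0.6]]
  ]
}}

```text
time: 9.25
tcp_pos: [0.6338, -0.2466, 0.054]
tool_rot: [-3.142, -0.0, -0.0]
force: [0.5, -0.4, 0.1]
opening: 0.267
grip_force: 39.4
```

Call:
{"fn": "arm_command", "kwargs": {
  "plan": [
    [[0, 0, 12, 0, 0, 0, 0.6], [0, 0, 5, 0, 0, 0, 0.6], [0, 0, 1, 0, 0, 0, 0.6], [0, 0, 1, 0, 0, 0, 0.6], [0, 0, 0, 0, 0, 0, 0.6]]
  ]
}}

```text
time: 9.67
tcp_pos: [0.6336, -0.2467, 0.0346]
tool_rot: [3.141, -0.0, -0.0]
force: [-0.5, 0.2, -0.0]
opening: 0.273
grip_force: 39.4
```

Call:
{"fn": "arm_command", "kwargs": {
  "plan": [
    [[0, 0, 1, 0, 0, 0, 0.6], [0, 0, 0, 0, 0, 0, 0.6]]
  ]
}}

```text
time: 9.83
tcp_pos: [0.6338, -0.2467, 0.0345]
tool_rot: [3.141, -0.0, -0.0]
force: [-4.5, 1.9, 9.8]
opening: 0.27
grip_force: 40.2
```

Call:
{"fn": "arm_command", "kwargs": {
  "plan": [
    [[0, 0, 0, 0, 0, 0, 0.2], [0, 0, 0, 0, 0, 0, 0.1], [0, 0, 0, 0, 0, 0, 0.1], [0, 0, -5, 0, 0, 0, 0.1], [0, 0, -35, 0, 0, 0, 0.1]]
  ]
}}

```text
time: 10.25
tcp_pos: [0.6298, -0.2454, 0.0673]
tool_rot: [-3.138, 0.01, -0.0]
force: [-0.1, -0.0, -0.5]
opening: 0.449
grip_force: 0.0
```

Call:
{"fn": "arm_command", "kwargs": {
  "plan": [
    [[0, 0, -40, 0, 0, 0, 0.1], [-10, -5, -38, 0, 0, 0, 0], [-36, -20, 0, 0, 0, 0, 0], [-36, -20, 0, 0, 0, 0, 0], [-36, -20, 0, 0, 0, 0, 0]]
  ]
}}

```text
time: 10.67
tcp_pos: [0.5147, -0.181, 0.1519]
tool_rot: [3.141, -0.002, -0.0]
force: [-0.1, -0.2, 0.9]
opening: 0.501
grip_force: 0.0
```

Call:
{"fn": "arm_command", "kwargs": {
  "plan": [
    [[-36, -20, 0, 0, 0, 0, 0], [-36, -20, 0, 0, 0, 0, 0], [-30, -20, 0, 0, 0, 0, 0], [0, 0, 0, 0, 0, 0, 0]]
  ]
}}

```text
time: 11.0
tcp_pos: [0.4083, -0.1186, 0.1506]
tool_rot: [3.141, 0.003, 0.002]
force: [1.5, -0.9, -0.4]
opening: 0.503
grip_force: 0.0
```

```bash
python3 - <<'E'
from h import *
s,c=wrist('w4.png'); np.savez('pics/w4.npz',image=c['image'],T=c['T'],intrinsics=c['intrinsics']); print(s['tcp_pos'],s['tool_rot'],s['opening'],s['grip_force'],s['q'])
print(wproj(c,[.427,-.108,.009]))
for k in big(gold(c),3):
    (x,y),r=cv2.minEnclosingCircle(k); print(x,y,r,wray(c,(x,y),.013).round(4))
E
```

```text
[ 0.40831778 -0.11862025  0.15063826] [3.14135942e+00 3.31581758e-03 1.64681251e-03] 0.503409989041984 0.0 [ 0.48947347 -0.02509763 -0.30550013  2.09081585 -0.00761238  1.07794067
 -1.38146073]
[306.69055719 164.54108963]
336.0 1.5 2.5000998973846436 [ 0.5406 -0.1292  0.013 ]
328.5 1.0 1.8028756380081177 [ 0.5409 -0.1241  0.013 ]
344.5 0.5 1.581238865852356 [ 0.5412 -0.135   0.013 ]
```

View pics/w4.png

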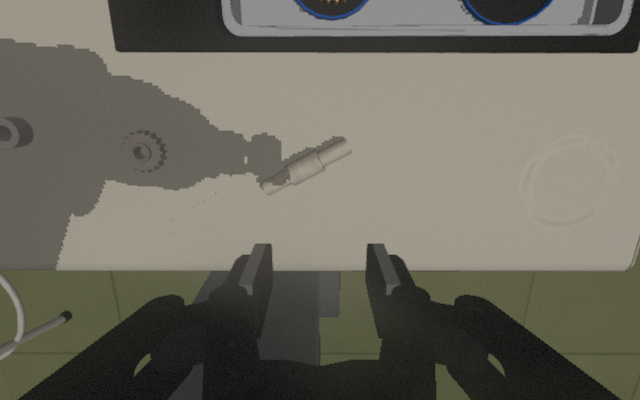

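The shaft lies from about (266,187) to (347,146) in the wrist picture. The steel gear is at (143,152) and the spacer at (8,132), both untouched.

```bash
python3 - <<'E'
from h import *
c=np.load('pics/w4.npz')
a,b=wray(c,(265,188),.009),wray(c,(348,145),.009); d=b-a
print(a.round(4),b.round(4),((a+b)/2).round(4),np.linalg.norm(d),np.degrees(np.arctan2(d[1],d[0])))
t=np.load('pics/top0.png.npz'); a,b=ray(t,(324.5,251.5),.009),ray(t,(355.5,235),.009); d=b-a; print(((a+b)/2).round(4),np.linalg.norm(d),np.degrees(np.arctan2(d[1],d[0])))
im=cv2.resize(c['image'][120:210,240:370],None,fx=5,fy=5,interpolation=cv2.INTER_CUBIC); cv2.imwrite('pics/sh.png',im)
E
```

```text
[ 0.4078 -0.0743  0.009 ] [ 0.4424 -0.1402  0.009 ] [ 0.4251 -0.1072  0.009 ] 0.07439802650706556 -62.28604396860053
[ 0.4264 -0.1066  0.009 ] 0.08168044902307137 -62.89689072383668
```

View pics/sh.png

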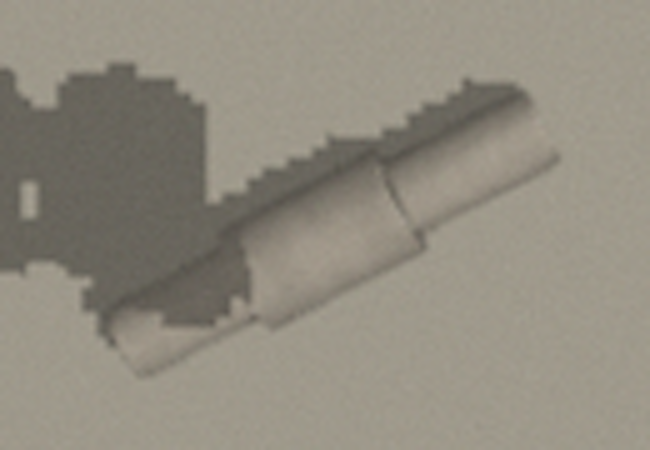

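The crop gives shaft ends at (265,189) and (348.6,144.6), which is 74.4 mm long and matches. I'll turn the tool by 2.05 rad to yaw 117.7°.

Call:
{"fn": "arm_command", "kwargs": {
  "plan": [
    [[0, 0, 0, 0, 0, -0.121, 0], [0, 0, 0, 0, 0, -0.121, 0], [0, 0, 0, 0, 0, -0.121, 0], [0, 0, 0, 0, 0, -0.121, 0], [0, 0, 0, 0, 0, -0.121, 0]]
  ]
}}

```text
time: 11.47
tcp_pos: [0.4146, -0.122, 0.1515]
tool_rot: [3.141, -0.001, 0.611]
force: [-0.2, -0.9, -0.4]
opening: 0.497
grip_force: 0.0
```

Call:
{"fn": "arm_command", "kwargs": {
  "plan": [
    [[0, 0, 0, 0, 0, -0.121, 0], [0, 0, 0, 0, 0, -0.121, 0], [0, 0, 0, 0, 0, -0.121, 0], [0, 0, 0, 0, 0, -0.121, 0], [0, 0, 0, 0, 0, -0.121, 0]]
  ]
}}

```text
time: 11.88
tcp_pos: [0.4146, -0.122, 0.1515]
tool_rot: [3.141, -0.0, 1.215]
force: [-0.4, -0.7, -0.1]
opening: 0.499
grip_force: 0.0
```

Call:
{"fn": "arm_command", "kwargs": {
  "plan": [
    [[0, 0, 0, 0, 0, -0.121, 0], [0, 0, 0, 0, 0, -0.121, 0], [0, 0, 0, 0, 0, -0.121, 0], [0, 0, 0, 0, 0, -0.121, 0], [0, 0, 0, 0, 0, -0.121, 0]]
  ]
}}

```text
time: 12.3
tcp_pos: [0.4146, -0.122, 0.1515]
tool_rot: [3.141, 0.0, 1.821]
force: [0.1, 0.2, -0.3]
opening: 0.504
grip_force: 0.0
```

Call:
{"fn": "arm_command", "kwargs": {
  "plan": [
    [[0, 0, 0, 0, 0, -0.121, 0], [0, 0, 0, 0, 0, -0.121, 0], [0, 0, 0, 0, 0, 0, 0], [0, 0, 0, 0, 0, 0, 0]]
  ]
}}

```text
time: 12.63
tcp_pos: [0.4143, -0.1218, 0.1513]
tool_rot: [3.141, 0.0, 2.053]
force: [0.2, -0.6, -0.0]
opening: 0.5
grip_force: 0.0
```

```bash
cat >> h.py <<'E'
def shift(p):
    s=manip.sense(); R=Ro.from_euler('xyz',s['tool_rot']).as_matrix(); print(s['tcp_pos'].round(4),s['tool_rot'].round(3),s['q'].round(2),'shift mm',(R.T@(np.array(p)-s['tcp_pos'])*1000).round(1))
E
python3 -c "
from h import *
shift([.4258,-.107,.0245])"
```

```text
[ 0.4143 -0.1218  0.1513] [3.141 0.    2.053] [ 0.47 -0.02 -0.28  2.08 -0.01  1.08  0.67] shift mm [  7.8  17.  126.8]
```

Call:
{"fn": "arm_command", "kwargs": {
  "plan": [
    [[8, 17, 25, 0, 0, 0, 0], [0, 0, 40, 0, 0, 0, 0], [0, 0, 35, 0, 0, 0, 0], [0, 0, 10, 0, 0, 0, 0], [0, 0, 0, 0, 0, 0, 0]]
  ]
}}

```text
time: 13.05
tcp_pos: [0.4231, -0.1062, 0.039]
tool_rot: [-3.138, -0.004, 2.054]
force: [-0.7, -0.8, -0.1]
opening: 0.497
grip_force: 0.0
```

Call:
{"fn": "arm_command", "kwargs": {
  "plan": [
    [[0, 0, 5, 0, 0, 0, 0], [0, 0, 5, 0, 0, 0, 0], [0, 0, 5, 0, 0, 0, 0], [0, 0, 0, 0, 0, 0, 0], [0, 0, 0, 0, 0, 0, 0]]
  ]
}}

```text
time: 13.47
tcp_pos: [0.4253, -0.1067, 0.0266]
tool_rot: [3.141, 0.001, 2.056]
force: [-1.2, 1.0, 1.0]
opening: 0.499
grip_force: 0.0
```

```bash
python3 -c "
from h import *
shift([.4258,-.107,.0245])"
```

```text
[ 0.4253 -0.1067  0.0266] [3.141e+00 1.000e-03 2.056e+00] [ 0.43  0.19 -0.3   2.18  0.08  0.79  0.56] shift mm [-0.5  0.4  2.1]
```

Call:
{"fn": "arm_command", "kwargs": {
  "plan": [
    [[0, 0, 2, 0, 0, 0, 0], [0, 0, 0, 0, 0, 0, 0.4], [0, 0, 0, 0, 0, 0, 0.8], [0, 0, 0, 0, 0, 0, 0.8], [0, 0, 0, 0, 0, 0, 0.8]]
  ]
}}

```text
time: 13.88
tcp_pos: [0.4252, -0.1066, 0.0244]
tool_rot: [3.141, 0.0, 2.057]
force: [-0.9, -0.0, 4.3]
opening: 0.194
grip_force: 39.0
```

Call:
{"fn": "arm_command", "kwargs": {
  "plan": [
    [[0, 0, 0, 0, 0, 0, 0.8], [0, 0, 0, 0, 0, 0, 0.8], [0, 0, -10, 0, 0, 0, 0.8], [0, 0, -30, 0, 0, 0, 0.8]]
  ]
}}

```text
time: 14.22
tcp_pos: [0.4221, -0.1059, 0.0617]
tool_rot: [-3.137, -0.005, 2.057]
force: [0.1, 0.0, -0.8]
opening: 0.19
grip_force: 39.2
```

Call:
{"fn": "arm_command", "kwargs": {
  "plan": [
    [[0, 0, -35, 0, 0, 0.121, 0.8], [0, 0, -30, 0, 0, 0.122, 0.8], [0, 0, 0, 0, 0, 0.122, 0.8], [0, 0, 0, 0, 0, 0.121, 0.8], [-4, 40, 0, 0, 0, 0, 0.8]]
  ]
}}

```text
time: 14.63
tcp_pos: [0.4587, -0.1106, 0.1288]
tool_rot: [-3.136, 0.001, 1.562]
force: [0.1, -1.1, -0.7]
opening: 0.192
grip_force: 39.3
```

Call:
{"fn": "arm_command", "kwargs": {
  "plan": [
    [[-4, 40, 0, 0, 0, 0, 0.8], [-4, 40, 0, 0, 0, 0, 0.8], [-4, 40, 0, 0, 0, 0, 0.8], [-4, 40, 0, 0, 0, 0, 0.8], [0, 8, 0, 0, 0, 0, 0.8]]
  ]
}}

```text
time: 15.05
tcp_pos: [0.6373, -0.1268, 0.1284]
tool_rot: [3.14, -0.001, 1.571]
force: [-2.6, 0.3, -1.4]
opening: 0.183
grip_force: 39.4
```

Call:
{"fn": "arm_command", "kwargs": {
  "plan": [
    [[0, 0, 30, 0, 0, 0, 0.8], [0, 0, 20, 0, 0, 0, 0.8], [0, 0, 0, 0, 0, 0, 0.8], [0, 0, 0, 0, 0, 0, 0.8]]
  ]
}}

```text
time: 15.38
tcp_pos: [0.6318, -0.1264, 0.0785]
tool_rot: [-3.139, -0.001, 1.571]
force: [-0.6, 0.1, 0.2]
opening: 0.193
grip_force: 39.4
```

```bash
python3 -c "
from h import *
shift([.6335,-.127,.0365])
grab('scene','scene1.png')"
```

```text
[ 0.6318 -0.1264  0.0785] [-3.139e+00 -1.000e-03  1.571e+00] [ 0.34  0.48 -0.27  1.65  0.14  1.04  0.02] shift mm [-0.6  1.8 42. ]
```

View pics/scene1.png

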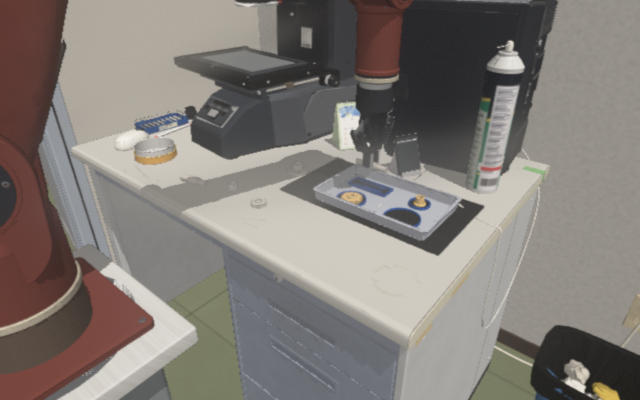

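The scene shows the gear and bush seated in their nests at (350,198) and (420,203), with the shaft held above the oblong nest. I'll lower it.

Call:
{"fn": "arm_command", "kwargs": {
  "plan": [
    [[0, 2, 25, 0, 0, 0, 0.8], [0, 0, 12, 0, 0, 0, 0.8], [0, 0, 2, 0, 0, 0, 0.8], [0, 0, 0, 0, 0, 0, 0.8], [0, 0, 0, 0, 0, 0, 0.8]]
  ]
}}

```text
time: 15.85
tcp_pos: [0.6353, -0.1266, 0.0412]
tool_rot: [3.141, 0.0, 1.571]
force: [0.7, 0.1, -0.9]
opening: 0.185
grip_force: 39.4
```

Call:
{"fn": "arm_command", "kwargs": {
  "plan": [
    [[0, 0, 2, 0, 0, 0, 0.8], [0, 0, 1, 0, 0, 0, 0.8], [0, 0, 1, 0, 0, 0, 0.8], [0, 0, 0, 0, 0, 0, 0.8]]
  ]
}}

```text
time: 16.18
tcp_pos: [0.6349, -0.1266, 0.0362]
tool_rot: [3.141, 0.0, 1.571]
force: [0.6, -0.6, -1.1]
opening: 0.189
grip_force: 39.4
```

Call:
{"fn": "arm_command", "kwargs": {
  "plan": [
    [[0, 0, 1, 0, 0, 0, 0.8], [0, 0, 1, 0, 0, 0, 0.8], [0, 0, 0, 0, 0, 0, 0.8]]
  ]
}}

```text
time: 16.43
tcp_pos: [0.6352, -0.1266, 0.0348]
tool_rot: [3.141, 0.0, 1.571]
force: [-2.7, -1.3, 6.6]
opening: 0.19
grip_force: 40.2
```

Call:
{"fn": "arm_command", "kwargs": {
  "plan": [
    [[0, 0, 0, 0, 0, 0, 0.5], [0, 0, 0, 0, 0, 0, 0.3], [0, 0, 0, 0, 0, 0, 0.3], [0, 0, -5, 0, 0, 0, 0.3], [0, 0, -35, 0, 0, 0, 0.3]]
  ]
}}

```text
time: 16.85
tcp_pos: [0.631, -0.1261, 0.0687]
tool_rot: [-3.132, -0.002, 1.571]
force: [-1.0, -0.3, -0.7]
opening: 0.349
grip_force: 0.0
```

Call:
{"fn": "arm_command", "kwargs": {
  "plan": [
    [[0, 0, -40, 0, 0, 0, 0.3], [0, 0, -40, 0, 0, 0.121, -0.3], [0, 0, -10, 0, 0, 0.121, -0.7], [0, 0, 0, 0, 0, 0.121, -0.7], [0, 0, 0, 0, 0, 0.121, -0.7]]
  ]
}}

```text
time: 17.27
tcp_pos: [0.6357, -0.1266, 0.1662]
tool_rot: [3.139, -0.001, 1.081]
force: [0.4, -0.7, -0.3]
opening: 0.847
grip_force: 0.0
```

Call:
{"fn": "arm_command", "kwargs": {
  "plan": [
    [[0, 0, 0, 0, 0, 0.121, -0.7], [0, 0, 0, 0, 0, 0.121, -0.7], [0, 0, 0, 0, 0, 0.121, -0.7], [0, 0, 0, 0, 0, 0.121, -0.7], [0, 0, 0, 0, 0, 0.121, -0.7]]
  ]
}}

```text
time: 17.68
tcp_pos: [0.6349, -0.1265, 0.1644]
tool_rot: [-3.142, -0.0, 0.476]
force: [0.8, -0.4, -0.9]
opening: 0.851
grip_force: 0.0
```

Call:
{"fn": "arm_command", "kwargs": {
  "plan": [
    [[0, 0, 0, 0, 0, 0.121, -0.7], [0, 0, 0, 0, 0, 0.121, -0.7], [0, 0, 0, 0, 0, 0.121, -0.7], [0, 0, 0, 0, 0, 0.119, -0.7], [-12, -37, 0, 0, 0, 0, -0.7]]
  ]
}}

```text
time: 18.1
tcp_pos: [0.6235, -0.0976, 0.1642]
tool_rot: [3.137, -0.001, -0.017]
force: [-0.3, -0.5, -0.0]
opening: 0.85
grip_force: 0.0
```

Call:
{"fn": "arm_command", "kwargs": {
  "plan": [
    [[-12, -37, 0, 0, 0, 0, -0.7], [-12, -37, 0, 0, 0, 0, -0.7], [-12, -37, 0, 0, 0, 0, -0.7], [-12, -37, 0, 0, 0, 0, -0.7], [0, 0, 0, 0, 0, 0, -0.7]]
  ]
}}

```text
time: 18.52
tcp_pos: [0.5725, 0.0681, 0.1647]
tool_rot: [-3.137, 0.0, 0.01]
force: [0.4, 1.0, -0.4]
opening: 0.846
grip_force: 0.0
```

Call:
{"fn": "arm_command", "kwargs": {
  "plan": [
    [[0, 0, 0, 0, 0, 0, -0.7], [0, 0, 0, 0, 0, 0, -0.7]]
  ]
}}

```text
time: 18.68
tcp_pos: [0.5751, 0.0581, 0.1644]
tool_rot: [3.141, -0.001, 0.0]
force: [-0.2, -1.5, 0.7]
opening: 0.855
grip_force: 0.0
```

```bash
python3 - <<'E'
from h import *
s,c=wrist('w5.png'); np.savez('pics/w5.npz',image=c['image'],T=c['T'],intrinsics=c['intrinsics'])
shift([.608,.0665,.0245]); print(s['opening'],wproj(c,[.608,.0665,.01]))
grab('top','top1.png')
E
```

```text
[0.5753 0.0572 0.1643] [ 3.141e+00 -0.000e+00 -1.000e-03] [-0.07  0.25 -0.12  1.75  0.03  1.14 -1.78] shift mm [ 32.7  -9.4 139.8]
0.8548243665218389 [309.77281091 144.84720273]
```

View pics/w5.png

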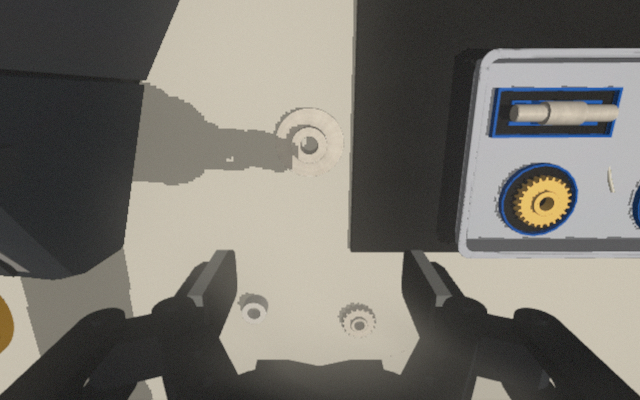

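The flange is at (310,142), where predicted. The shaft lies between the ribs at (563,112), and the spacer (254,308) and steel gear (358,320) are undisturbed. I'll descend, keeping the tips 9 mm up to clear the mat.

Call:
{"fn": "arm_command", "kwargs": {
  "plan": [
    [[33, -9, 10, 0, 0, 0, -0.7], [0, 0, 35, 0, 0, 0, -0.7], [0, 0, 40, 0, 0, 0, -0.7], [0, 0, 30, 0, 0, 0, -0.7], [0, 0, 10, 0, 0, 0, -0.7]]
  ]
}}

```text
time: 19.2
tcp_pos: [0.6052, 0.0653, 0.034]
tool_rot: [3.14, 0.007, -0.002]
force: [-1.2, -0.0, -1.1]
opening: 0.854
grip_force: 0.0
```

Call:
{"fn": "arm_command", "kwargs": {
  "plan": [
    [[0, 0, 0, 0, 0, 0, -0.7], [0, 0, 0, 0, 0, 0, -0.7], [0, 0, 0, 0, 0, 0, -0.7]]
  ]
}}

```text
time: 19.45
tcp_pos: [0.6097, 0.0672, 0.0414]
tool_rot: [-3.141, -0.003, -0.001]
force: [-0.3, -0.6, 0.5]
opening: 0.851
grip_force: 0.0
```

```bash
python3 - <<'E'
from h import *
c=np.load('pics/w5.npz'); print(wray(c,(310,142),.006)); shift([.6085,.0665,.0245])
E
```

```text
[0.60976114 0.06639973 0.006     ]
[0.6097 0.0672 0.0414] [-3.141e+00 -3.000e-03 -1.000e-03] [-0.09  0.45 -0.12  1.76  0.06  0.93 -1.8 ] shift mm [-1.2  0.7 16.9]
```

Call:
{"fn": "arm_command", "kwargs": {
  "plan": [
    [[0, 0, 8, 0, 0, 0, -0.7], [0, 0, 6, 0, 0, 0, -0.7], [0, 0, 3, 0, 0, 0, -0.7], [0, 0, 0, 0, 0, 0, -0.7], [0, 0, 0, 0, 0, 0, -0.7]]
  ]
}}

```text
time: 19.87
tcp_pos: [0.6078, 0.0675, 0.022]
tool_rot: [3.142, 0.0, -0.0]
force: [-0.0, 0.6, 0.2]
opening: 0.848
grip_force: 0.0
```

Call:
{"fn": "arm_command", "kwargs": {
  "plan": [
    [[0, 0, 0, 0, 0, 0, -0.2], [0, 0, 0, 0, 0, 0, -0.1], [0, 0, 0, 0, 0, 0, -0.1], [0, 0, 0, 0, 0, 0, -0.1], [0, 0, 0, 0, 0, 0, -0.1]]
  ],
  "force": 50
}}

```text
time: 20.28
tcp_pos: [0.6084, 0.0675, 0.0228]
tool_rot: [-3.142, -0.001, -0.0]
force: [-0.7, -0.8, 6.1]
opening: 0.63
grip_force: 52.5
```

Call:
{"fn": "arm_command", "kwargs": {
  "plan": [
    [[0, 0, -10, 0, 0, 0, -0.1], [0, 0, -40, 0, 0, 0, -0.1], [0, 0, -40, 0, 0, 0, -0.1], [0, 20, -20, 0, 0, 0, -0.1], [-6, 39, 0, 0, 0, 0, -0.1]]
  ]
}}

```text
time: 20.7
tcp_pos: [0.6056, 0.0143, 0.1387]
tool_rot: [-3.138, -0.01, 0.008]
force: [1.2, -0.4, -1.7]
opening: 0.633
grip_force: 53.4
```

Call:
{"fn": "arm_command", "kwargs": {
  "plan": [
    [[-6, 39, 0, 0, 0, 0, -0.1], [-6, 39, 0, 0, 0, 0, -0.1], [-6, 39, 0, 0, 0, 0, -0.1], [-6, 39, 0, 0, 0, 0, -0.1], [-6, 39, 0, 0, 0, 0, -0.1]]
  ]
}}

```text
time: 21.12
tcp_pos: [0.5712, -0.1882, 0.1328]
tool_rot: [-3.142, -0.0, -0.0]
force: [0.6, 0.2, -0.6]
opening: 0.632
grip_force: 53.4
```

Call:
{"fn": "arm_command", "kwargs": {
  "plan": [
    [[-10, 39, 0, 0, 0, 0, -0.1], [0, 21, 20, 0, 0, 0, -0.1], [0, 0, 30, 0, 0, 0, -0.1], [0, 0, 10, 0, 0, 0, -0.1], [0, 0, 0, 0, 0, 0, -0.1]]
  ]
}}

```text
time: 21.53
tcp_pos: [0.5599, -0.2451, 0.0693]
tool_rot: [-3.139, 0.005, 0.0]
force: [-0.8, 0.5, -0.5]
opening: 0.633
grip_force: 53.4
```

Call:
{"fn": "arm_command", "kwargs": {
  "plan": [
    [[0, 0, 0, 0, 0, 0, -0.1], [0, 0, 0, 0, 0, 0, -0.1]]
  ]
}}

```text
time: 21.7
tcp_pos: [0.5631, -0.2454, 0.0736]
tool_rot: [3.142, -0.002, 0.002]
force: [0.1, 1.1, -0.8]
opening: 0.631
grip_force: 53.4
```

```bash
python3 -c "
from h import *
shift([.562,-.2465,.0328])"
```

```text
[ 0.5631 -0.2454  0.0736] [ 3.142e+00 -2.000e-03  2.000e-03] [ 0.32  0.41  0.03  1.75 -0.01  0.99 -1.22] shift mm [-1.2  1.1 40.8]
```

Call:
{"fn": "arm_command", "kwargs": {
  "plan": [
    [[-1, 1, 20, 0, 0, 0, -0.1], [0, 0, 12, 0, 0, 0, -0.1], [0, 0, 4, 0, 0, 0, -0.1], [0, 0, 0, 0, 0, 0, -0.1], [0, 0, 0, 0, 0, 0, -0.1]]
  ]
}}

```text
time: 22.12
tcp_pos: [0.5612, -0.2473, 0.0366]
tool_rot: [-3.142, -0.0, 0.0]
force: [0.5, 0.8, -0.8]
opening: 0.63
grip_force: 53.4
```

Call:
{"fn": "arm_command", "kwargs": {
  "plan": [
    [[0, 0, 1, 0, 0, 0, -0.1], [0, 0, 1, 0, 0, 0, -0.1], [0, 0, 1, 0, 0, 0, -0.1], [0, 0, 0, 0, 0, 0, -0.1]]
  ]
}}

```text
time: 22.45
tcp_pos: [0.5609, -0.2475, 0.0332]
tool_rot: [-3.142, -0.0, -0.0]
force: [-0.4, -0.0, -2.4]
opening: 0.634
grip_force: 53.4
```

Call:
{"fn": "arm_command", "kwargs": {
  "plan": [
    [[0, 0, 1, 0, 0, 0, -0.1], [0, 0, 0, 0, 0, 0, -0.1], [0, 0, 0, 0, 0, 0, -0.1]]
  ]
}}

```text
time: 22.7
tcp_pos: [0.561, -0.2476, 0.0328]
tool_rot: [3.142, -0.0, -0.0]
force: [-3.8, 0.9, 5.2]
opening: 0.632
grip_force: 54.2
```

Call:
{"fn": "arm_command", "kwargs": {
  "plan": [
    [[0, 0, 0, 0, 0, 0, -0.5], [0, 0, 0, 0, 0, 0, -0.5], [0, 0, 0, 0, 0, 0, -0.5], [0, 0, -5, 0, 0, 0, -0.5], [0, 0, -30, 0, 0, 0, -0.5]]
  ]
}}

```text
time: 23.12
tcp_pos: [0.5578, -0.2463, 0.0629]
tool_rot: [-3.139, 0.008, -0.0]
force: [-0.9, 0.2, -0.7]
opening: 0.751
grip_force: 0.0
```

Call:
{"fn": "arm_command", "kwargs": {
  "plan": [
    [[0, 0, -40, 0, 0, 0, -0.5], [0, 0, -40, 0, 0, 0, -0.5], [0, 0, -40, 0, 0, 0, -0.5], [-30, -25, 0, 0, 0, 0, -0.5], [-30, -25, 0, 0, 0, 0, -0.5]]
  ]
}}

```text
time: 23.53
tcp_pos: [0.5027, -0.1985, 0.1905]
tool_rot: [3.139, -0.006, -0.002]
force: [0.2, 1.6, -0.3]
opening: 0.746
grip_force: 0.0
```

Call:
{"fn": "arm_command", "kwargs": {
  "plan": [
    [[-20, -10, 0, 0, 0, 0, -0.5], [0, 0, 0, 0, 0, 0, -0.5], [0, 0, 0, 0, 0, 0, -0.5], [0, 0, 0, 0, 0, 0, -0.5], [0, 0, 0, 0, 0, 0, -0.5]]
  ]
}}

```text
time: 23.95
tcp_pos: [0.4816, -0.1881, 0.1872]
tool_rot: [3.141, -0.0, -0.001]
force: [0.0, -0.5, 0.5]
opening: 0.752
grip_force: 0.0
```

```bash
python3 - <<'E'
from h import *
s,c=wrist('w6.png'); print(s['tcp_pos'],s['opening'])
H,S,V=cv2.split(cv2.cvtColor(c['image'],cv2.COLOR_BGR2HSV))
m=((H>100)&(H<130)&(S>120)&(V>50)).astype(np.uint8); m=cv2.morphologyEx(m,cv2.MORPH_CLOSE,np.ones((3,3)))
for k in big(m,4):
    p=np.array([wray(c,u[0],.014)[:2] for u in k],np.float32); (x,y),r=cv2.minEnclosingCircle(p); print('nest',x,y,2*r)
for k,z in zip(big(gold(c),2),(.018,.014)):
    p=np.array([wray(c,u[0],z)[:2] for u in k],np.float32); print('gold',cv2.minEnclosingCircle(p))
E
```

```text
[ 0.48157109 -0.18806523  0.18721551] 0.7516883277757404
nest 0.5619844198226929 -0.24599026143550873 0.07246056944131851
nest 0.5615900754928589 -0.12628154456615448 0.06328583508729935
nest 0.6199573278427124 -0.1255626678466797 0.09481556713581085
nest 0.6231539249420166 -0.24542021751403809 0.037368953227996826
gold ((0.5615086555480957, -0.12777139246463776), 0.02252594381570816)
gold ((0.6234978437423706, -0.24577876925468445), 0.007443723268806934)
```

View pics/w6.png

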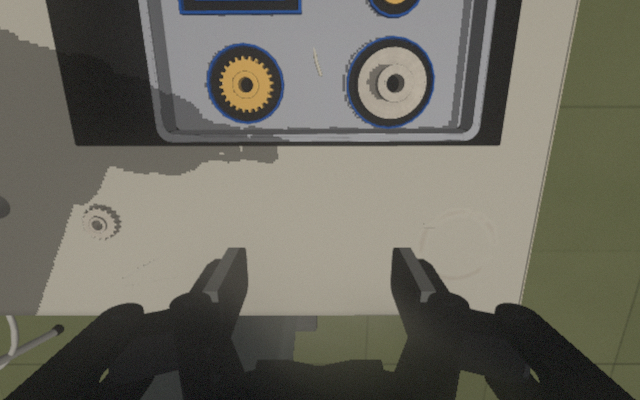

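The gear at (246,84) and the flange at (391,83) are centred and flat in their nests. One last look, this time at the bush and shaft.

Call:
{"fn": "arm_command", "kwargs": {
  "plan": [
    [[25, 0, -15, 0, 0, 0, -0.5], [25, 0, -15, 0, 0, 0, -0.5], [0, 0, 0, 0, 0, 0, -0.5], [0, 0, 0, 0, 0, 0, -0.5], [0, 0, 0, 0, 0, 0, -0.5]]
  ]
}}

```text
time: 24.42
tcp_pos: [0.5306, -0.1878, 0.2162]
tool_rot: [-3.141, 0.002, -0.001]
force: [-0.3, -0.7, 0.2]
opening: 0.749
grip_force: 0.0
```

```bash
python3 - <<'E'
from h import *
s,c=wrist('w7.png'); im=c['image']
H,S,V=cv2.split(cv2.cvtColor(im,cv2.COLOR_BGR2HSV))
m=((H>100)&(H<130)&(S>120)&(V>50)).astype(np.uint8); m=cv2.morphologyEx(m,cv2.MORPH_CLOSE,np.ones((3,3)))
for k in big(m,4):
    p=np.array([wray(c,u[0],.014)[:2] for u in k],np.float32); (x,y),r=cv2.minEnclosingCircle(p); print('nest',x,y,2*r)
for k in big(gold(c),2):
    p=np.array([wray(c,u[0],.016)[:2] for u in k],np.float32); print('gold',cv2.minEnclosingCircle(p))
# bright warm pixels inside the long nest = shaft
u0=wproj(c,[.650,-.083,.014]);u1=wproj(c,[.617,-.171,.014]); x0,y0,x1,y1=*u0.astype(int),*u1.astype(int)
g=(V[y0:y1,x0:x1]>110)&(S[y0:y1,x0:x1]<70); k=big(g.astype(np.uint8))[0]
p=np.array([wray(c,u[0]+[x0,y0],.020)[:2] for u in k],np.float32); print('shaft',cv2.minAreaRect(p))
E
```

```text
nest 0.63349848985672 -0.12567149102687836 0.10053911805152893
nest 0.6339521408081055 -0.2454851120710373 0.04447374492883682
nest 0.5620709657669067 -0.12614105641841888 0.06305975466966629
nest 0.5621305108070374 -0.24555891752243042 0.07228430360555649
gold ((0.5615542531013489, -0.12738467752933502), 0.022688020020723343)
gold ((0.6336339116096497, -0.2453589290380478), 0.01296517439186573)
shaft ((0.6342525482177734, -0.1265239119529724), (0.07592319697141647, 0.016154730692505836), 89.89700317382812)
```

View pics/w7.png

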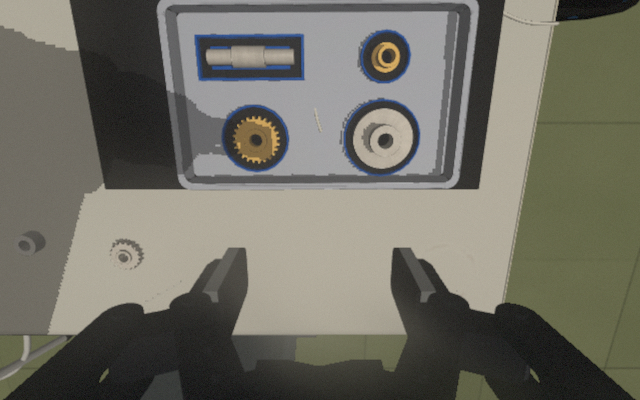

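All four parts are seated within about 2 mm of their nest centres: shaft (250,57), bush (384,56), gear (255,139), flange (381,138). The spacer and steel gear are undisturbed.

```bash
python3 -c "
from rig import manip
print(manip.job_done())"
```

```text
the job is handed in; nothing more can be done
None
```

The job is handed in: the bush, gold gear, flange and shaft each sit in their own nest, within about 2 mm of its centre by the last wrist-camera picture; the steel gear and spacer were not touched, and the clock stood at about 24 s; no verdict came back.

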